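# Load the bail-arm tote and stack the caddy on its bails

## Task

Lay the loose programmer module flat on the floor of the empty tote and let go of it, then swing both of the tote's bail arms inward over the mouth until they lie fully down. Last, stack the parts caddy level on the two bail bars, centred and square over the tote with a bar in each groove of its underside. Set the module and the caddy down without dropping or throwing them, and leave the other things on the bench where they are.

Things in the scene. Friction and masses are not known exactly. Their poses are not given: they have to be found in the camera images.
- tote: Grey open empty tote fixed to the bench: 150 mm (its x) by 200 mm (its y) outside, 80 mm high, walls and floor 5 mm. Origin: centre of its underside, on the bench; z up. A 10 mm high strip round its foot stands 8 mm out. Four ears in the long walls at y +-93 mm rise 13 mm above the rim. Each of its two bails is a U of 9 mm round steel bar: a 164 mm cross bar along x, legs outside the long walls.
- bail_left (a joint): Bail at the tote's +y end, rad: 0 = fully in, bar level across the mouth (bar centre 43 mm from the tote's middle, 85 mm above the bench); pi/2 = upright; 3.14 = level outside (143 mm from the middle); stop at 3.5. Swings up and over at 50 mm from hinge line to bar centre; stiff (about 1 N at the bar), stays where left. Starts out, 2.4 to 3.3.
- bail_right (a joint): The same for the bail at the tote's -y end: 0 = fully in, grows as it swings up and over outwards.
- bail_left_hinge (a point): Middle of the left bail's hinge line, fixed at x 0, y +93, z 85 mm in the tote's frame. The hinge line runs along the tote's x; this point's axes are the tote's.
- bail_right_hinge (a point): Middle of the right bail's hinge line, at x 0, y -93, z 85 mm in the tote's frame.
- bail_left_bar (a point): Middle of the left bail's cross bar (on the centre line of the 9 mm bar); moves with the bail. Its x axis runs along the bar.
- bail_right_bar (a point): Middle of the right bail's cross bar, likewise.
- module_centre (a point): Centre (half-way up) of the loose programmer module: a cream plastic box 95 mm (its x) by 56 mm (its y) by 45 mm high, about 0.2 kg, lying flat and alone beside the tote; z up. The like boxes in stacks at the back of the bench are fixed and not part of the job.
- caddy_centre (a point): Centre of the parts caddy, 54 mm above its underside: open grey tray 122 mm (its x) by 164 mm (its y), walls 58 mm high, about 0.45 kg. An upright grip plate on its middle line, 12 mm thick (in x), 100 mm long (in y), rises 50 mm above the walls to 108 mm above the underside. z up. Stacked on the bails, this point is 135.5 mm above the bench.
- caddy_under (a point): Centre of the caddy's underside. Two grooves there, 24 mm wide and 8 mm deep, run its full width along x, centred 43 mm either side of its middle (in y); the bars of the bails, when in, go in these. With the bails out the caddy would drop into the tote.
- tape: Bystander, to be left alone: roll of paper tape, 90 mm across, 24 mm high.
- flux: Bystander, to be left alone: white bottle, 48 mm across, 110 mm high.
- driver: Bystander, to be left alone: screwdriver 170 mm long, lying.
- pencup: Bystander, to be left alone: black cup, 72 mm across, 95 mm high.
- mouse: Bystander, to be left alone: black computer mouse, about 80 by 60 by 34 mm, on a mat.
There are look-alikes about, which are no part of the job. Leave any pink look-alike of the part that bears module_centre alone.

How it is judged (in metres and radians):
On the way, in this order (a step that is already met when the one before it is completed fails the run):
1. the module lies flat on the tote's floor, released (x of module_centre in the frame of tote between -0.07 and 0.07 m and y of module_centre in the frame of tote between -0.095 and 0.095 m and z of module_centre in the frame of tote between 0.015 and 0.035 m and angle between module_centre's own z axis and vertical below 0.12 rad and contact force between the fingers and module below 0.3 N), for 0.2 s.
2. both bails are fully in, the module still in the tote (value of joint each of bail_left, bail_right below 0.12 rad and x of module_centre in the frame of tote between -0.07 and 0.07 m and y of module_centre in the frame of tote between -0.095 and 0.095 m and z of module_centre in the frame of tote between 0.015 and 0.035 m and angle between module_centre's own z axis and vertical below 0.12 rad), for 0.2 s.
3. the caddy stands on the bails (horizontal distance between caddy_centre and tote below 0.014 m and z of caddy_centre in the frame of tote between 0.129 and 0.14 m and angle between caddy_centre's own z axis and vertical below 0.06 rad and angle between the y axis of caddy_centre and the y axis of tote, either way round below 0.15 rad and value of joint each of bail_left, bail_right below 0.12 rad), for 0.2 s.
At the end, for the whole second after the job is handed in: Module flat on the tote's floor, both bails within 0.12 rad of fully in, caddy released and still on the bars: within 14 mm of the tote's middle, level within 0.06 rad, square within 0.15 rad (either way round), its centre 129 to 140 mm above the bench (all of step 3 and x of module_centre in the frame of tote between -0.07 and 0.07 m and y of module_centre in the frame of tote between -0.095 and 0.095 m and z of module_centre in the frame of tote between 0.015 and 0.035 m and angle between module_centre's own z axis and vertical below 0.12 rad and linear speed of each of caddy, module below 0.02 m/s and contact force between the fingers and caddy below 0.3 N); the robot touches nothing.
It fails at once if the module is dropped or thrown (faster than 0.7 m/s out of the fingers) (linear speed of module above 0.7 m/s and contact force between the fingers and module below 0.1 N).
It fails at once if the caddy is dropped or thrown (faster than 0.7 m/s out of the fingers) (linear speed of caddy above 0.7 m/s and contact force between the fingers and caddy below 0.1 N).
It fails at once if another thing on the bench is moved by more than 40 mm (distance of any of tape, flux, driver, pencup, mouse from where it was at the start of the episode above 0.04 m).
It also fails if it takes over 72 s, if anything falls off the work surface, if the arm or the gripper's body presses on something with over 40 N, if the wrist force passes 120 N, or if a joint passes its speed limit or range.

## Robot

A 6-joint arm with a two-finger parallel gripper is mounted at the origin on the work surface. World frame = base frame: x ahead of the robot, y to its left, z up, the work surface at z = 0. Lengths are in m, angles in degrees, forces in N, time in s.
With the tool pointing down it reaches from about 0.3 to 0.75 m from the base axis. Payload 8.5 kg.
Tool frame: the origin (TCP) lies midway between the tips of the shut fingers; the grasp point (between the pads) lies 19 mm behind it (env.hold_point_z is the distance from the TCP to the grasp point, in m); z points along the fingers, y is the line along which they close (so a half turn about z gives the same grasp; the last joint's range is limited). The gripper opens to 85 mm and grips with 20 to 120 N. Pads are 22 mm wide; open, the fingers measure 114 mm over their backs; the gripper's body (76 mm by 85 mm) begins 54 mm behind the grasp point. The pads swing forward as they close: fully open they stand 13 mm farther back than shut.
Start: joints at [51.091, 21.807, 74.336, -0, 83.858, -12.336], TCP at [0.246, 0.492, 0.231] pointing down, gripper open.
Joint ranges: [-178.18, 178.18], [-50.72, 133.34], [12.68, 142.11], [-81.47, 261.47], [9.98, 163.14], [-165.26, 165.26]. Speed limits (degrees/s): [136.94, 136.94, 180, 180, 180, 180].

## Interface

Orientations are given as a 3x3 rotation matrix whose columns are the frame's x, y, z axes.
In Python, from rig import observe, get_image, camera_info, env gives the robot as it stands.
- The arm moves only by the tool drive_tool, never from a script. Its arguments are lists of equal length, an entry for each row: "offset": the shift along the tool's x, y, z in units of 40 mm (1.0 is 40 mm), a list of three; "turn": the turn, a rotation vector about the tool's x, y, z in units of 6 degrees (1.0 is 6 degrees), a list of three; "hand": the opening, from 0 (shut) to 1 (fully open). A call has exactly 10 rows; each row shifts and turns the commanded pose from where the row before left it, along the tool's axes as they then stand; what a row does not reach is not made up. A row lasts 1/8 s, in which the tool goes at most 62.5 mm and 10.7 degrees, less where a joint would pass 70% of its speed; a pose out of reach is approached as far as the arm can. A call is refused whole if a number of a shift passes 1 or a number of a turn 1, either way. A call with a gripper value outside its range is refused whole. The fingers move at their own pace and stop on an object; "newtons" is the grip in N (left out, the last holds). Time passes only in rows, so rows that do not move let the fingers close, or fill a call up. It gives the time, the measured TCP pose, the force, the opening and the grip force at its end, in the units of the state.
- observe(): the state, without advancing time (a new reading comes with each control period).
- get_image(name): name is "scene" or "top"; returns the picture (400x640x3 uint8, blue, green, red); there is no depth.
- camera_info(name): a dict with "fx", "fy", "cx", "cy" (pixels), "world_to_cam" (4x4, takes a point from world to camera coordinates). Camera axes: x right, y down, z forward; pixel columns grow to the right and rows downward; lengths in m; the calibration is good to about 2 mm. A picture is of the moment at which its call begins. camera_info takes no time and is no camera call.
- env.close_job(): hands the job in; it is judged then, once.
The state is a dict: "time_s": time; "q": joint angles; "qvel": joint speeds; "joint_efforts": joint torques, N m; "position": TCP position; "tool_rot": TCP orientation; "ft_force": force on the tool from outside, world axes, zero at the start; "wrist_torque": the same for the moment, N m; "grip_width": finger opening in m; "gripper_force": force on a finger pad.
Only numpy, scipy, OpenCV 4.12 (cv2) and the standard library are available. Lean on these libraries where they do the work, as an engineer would, in place of code of your own. Each camera call takes 0.05 s, during which the arm holds its last target. There are 200 camera calls.

## Working session

There is one attempt and no reset: what is moved stays moved. The work goes in short steps, Python scripts to look and compute and a tool call to move; the robot and the scene stay as the last step left them, time stands still between calls to the robot, and variables do not carry over. Pictures are saved under pics/ and viewed, at most 10 in all, crops included, and the job is handed in when it is done.

Besides the shell and the picture viewer there is one more tool, called after "Emit:" as name(argument=value, ...), one argument or row to a line, values as JSON. drive_tool: Moves the arm, as the interface text tells. Its arguments: {"type":"object","properties":{"offset":{"type":"array"},"turn":{"type":"array"},"hand":{"type":"array"},"newtons":{"type":"number"}},"required":["offset","turn","hand"]}

```bash
ls; mkdir -p pics; python3 - <<'E'
from rig import *
import cv2
for n in("scene","top"):
    cv2.imwrite(f"pics/{n}0.png",get_image(n)); c=camera_info(n); print(n,c)
s=observe();print(s)
E
```

```text
pics
scene {'fx': 367.12506638578355, 'fy': 367.12506638578355, 'cx': 314.97057768806746, 'cy': 199.7898525392727, 'world_to_cam': array([[-0.33350319,  0.94274166, -0.00371351,  0.15659472],
       [ 0.69917582,  0.24469348, -0.67177249, -0.3054315 ],
       [-0.63239923, -0.22663466, -0.74074823,  1.60087151],
       [ 0.        ,  0.        ,  0.        ,  1.        ]])}
top {'fx': 444.3807869897357, 'fy': 444.3807869897357, 'cx': 323.49714931001074, 'cy': 201.83459085596283, 'world_to_cam': array([[ 0.07113338, -0.99746434,  0.00222309, -0.02123603],
       [-0.97691039, -0.07011739, -0.20181584,  0.54060455],
       [ 0.20145998,  0.01218408, -0.97942096,  1.51565591],
       [ 0.        ,  0.        ,  0.        ,  1.        ]])}
{'time_s': 0.1, 'q': array([ 5.10907799e+01,  2.18347739e+01,  7.43811703e+01,  4.84402707e-04,
        8.38591756e+01, -1.23350708e+01]), 'qvel': array([ 0.0245231 ,  0.05478379, -0.08912848,  0.1292468 , -0.04316031,
        0.0666397 ]), 'joint_efforts': array([ 3.85505642e-03, -4.49217725e+01, -2.31653774e+01, -2.29878879e-04,
        3.72018680e-03, -1.15868659e-05]), 'position': array([0.24585748, 0.49167326, 0.23079114]), 'tool_rot': array([[-8.94355639e-01,  4.47355900e-01, -8.30019354e-04],
       [ 4.47356577e-01,  8.94355110e-01, -1.01493229e-03],
       [ 2.88296102e-04, -1.27902504e-03, -9.99999140e-01]]), 'ft_force': array([-0.04404783,  0.2146655 , -0.06741383]), 'wrist_torque': array([-0.01586027,  0.07264943,  0.00526095]), 'gripper_force': 0.0, 'grip_width': 0.08562211509562588}
```

View pics/scene0.png

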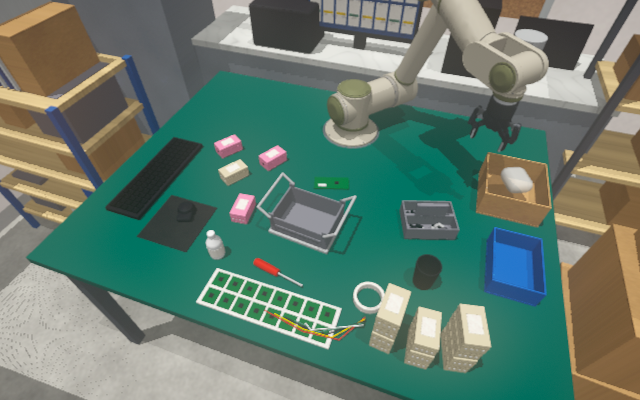

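View pics/top0.png

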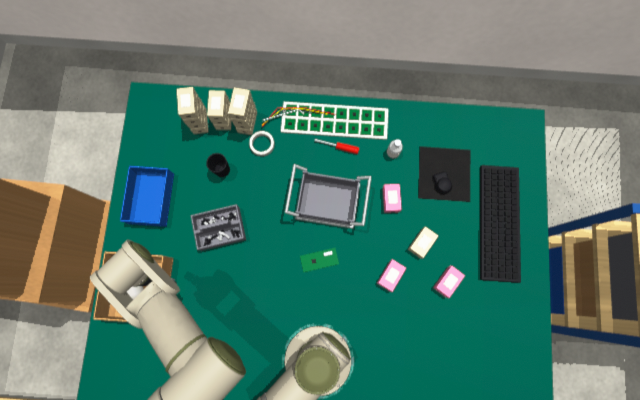

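The scene picture shows the loose cream module at (233,172), with pink look-alikes around it, the tote at (308,215) with both bails out, and the caddy at (429,218). In the top picture they are at (424,242), (329,198) and (218,227). Next I'll measure from colour masks and check on an enlarged crop.

```bash
cat > h.py <<'E'
from rig import *
import cv2, numpy as np
def ray(n,uv,z):
    c=camera_info(n); T=c["world_to_cam"]; R=T[:3,:3]; o=-R.T@T[:3,3]
    d=R.T@np.array([(uv[0]-c["cx"])/c["fx"],(uv[1]-c["cy"])/c["fy"],1]); return o+d*(z-o[2])/d[2]
def proj(n,p):
    c=camera_info(n); T=c["world_to_cam"]; q=T[:3,:3]@np.array(p)+T[:3,3]
    return np.array([c["cx"]+c["fx"]*q[0]/q[2],c["cy"]+c["fy"]*q[1]/q[2]])
E
python3 - <<'E'
from h import *
im=cv2.imread("pics/top0.png"); hsv=cv2.cvtColor(im,cv2.COLOR_BGR2HSV)
sub=lambda x0,y0,x1,y1,z:[im[y0:y1,x0:x1],hsv[y0:y1,x0:x1]]
def blobs(mask,x0,y0,x1,y1,zs,name):
    m=np.zeros_like(mask);m[y0:y1,x0:x1]=mask[y0:y1,x0:x1]
    cs,_=cv2.findContours(m,cv2.RETR_EXTERNAL,cv2.CHAIN_APPROX_NONE); c=max(cs,key=cv2.contourArea)
    b=cv2.boxPoints(cv2.minAreaRect(c)); print(name,cv2.contourArea(c),b.round(1).tolist())
    for z in zs:
        w=np.array([ray("top",p,z)[:2] for p in b]); print(z,w.round(4).tolist(),"ctr",w.mean(0).round(4),[np.round(np.linalg.norm(w[i]-w[i-1]),4) for i in range(4)],[np.degrees(np.arctan2(*(w[i]-w[i-1])[::-1])).round(1) for i in (1,2)])
ng=((hsv[...,0]<60)|(hsv[...,0]>100)|(hsv[...,1]<90)).astype(np.uint8)*255
blobs(ng,405,222,445,262,[.045,.0225],"module")
blobs(ng,180,198,250,256,[.058,.03],"caddy")
print(hsv[242,424],hsv[233,420],hsv[250,425])
cr=cv2.resize(im[155:285,180:450],None,fx=2.9,fy=2.9,interpolation=cv2.INTER_CUBIC); cv2.imwrite("pics/c1.png",cr)
E
```

```text
module 502.0 [[406.8999938964844, 249.3000030517578], [423.8999938964844, 224.8000030517578], [439.0, 235.3000030517578], [422.1000061035156, 259.79998779296875]]
0.045 [[0.3953, -0.2841], [0.4859, -0.341], [0.4525, -0.3951], [0.3626, -0.3379]] ctr [ 0.4241 -0.3395] [np.float64(0.0629), np.float64(0.107), np.float64(0.0636), np.float64(0.1065)] [np.float64(-32.1), np.float64(-121.7)]
0.0225 [[0.3978, -0.2882], [0.4897, -0.3459], [0.4558, -0.4008], [0.3646, -0.3428]] ctr [ 0.427  -0.3444] [np.float64(0.0638), np.float64(0.1086), np.float64(0.0645), np.float64(0.1081)] [np.float64(-32.1), np.float64(-121.7)]
caddy 1725.0 [[188.60000610351562, 215.39999389648438], [237.6999969482422, 203.60000610351562], [246.3000030517578, 239.1999969482422], [197.1999969482422, 251.0]]
0.058 [[0.458, 0.4852], [0.5122, 0.3185], [0.389, 0.275], [0.3364, 0.4393]] ctr [0.4239 0.3795] [np.float64(0.13), np.float64(0.1753), np.float64(0.1306), np.float64(0.1725)] [np.float64(-72.0), np.float64(-160.6)]
0.03 [[0.4623, 0.4941], [0.5175, 0.3243], [0.392, 0.2801], [0.3384, 0.4474]] ctr [0.4275 0.3865] [np.float64(0.1324), np.float64(0.1785), np.float64(0.133), np.float64(0.1757)] [np.float64(-72.0), np.float64(-160.6)]
[ 40   3 253] [ 23  56 204] [ 26  25 252]
```

View pics/c1.png

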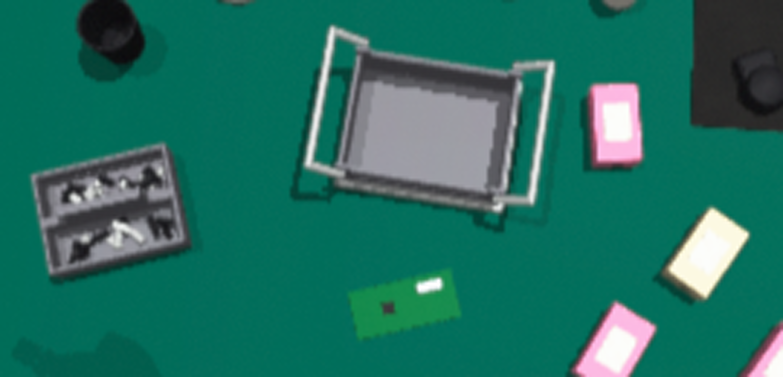

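The crop (scale 2.9, origin (180,155)) shows the tote rim corners at about (360,50), (522,75), (503,207) and (340,180). The bars run (333,28)-(308,167) and (552,63)-(531,202), and the cream module's top is at (708,253). Next I'll measure these in world coordinates.

```bash
python3 - <<'E'
from h import *
im=cv2.imread("pics/top0.png"); hsv=cv2.cvtColor(im,cv2.COLOR_BGR2HSV)
# module top: bright
m=np.zeros(im.shape[:2],np.uint8); m[222:262,405:445]=(hsv[222:262,405:445,2]>225)*255
c=max(cv2.findContours(m,0,1)[0],key=cv2.contourArea); b=cv2.boxPoints(cv2.minAreaRect(c)); w=np.array([ray("top",p,.045)[:2] for p in b])
print("mod",b.round(1).tolist(),w.mean(0).round(4),[np.linalg.norm(w[i]-w[i-1]).round(4) for i in(1,2)],[np.degrees(np.arctan2(*(w[i]-w[i-1])[::-1])).round(1) for i in(1,2)])
f=lambda p,z:ray("top",(p[0]/2.9+180-.33,p[1]/2.9+155-.33),z)
rim=np.array([f(p,.08)[:2] for p in[(360,50),(522,75),(503,207),(340,180)]])
print("rim",rim.round(4).tolist(),rim.mean(0),[np.linalg.norm(rim[i]-rim[i-1]).round(4) for i in range(4)])
fl=np.array([f(p,.005)[:2] for p in[(365,78),(500,98),(490,190),(348,170)]]);print("fl",fl.mean(0))
C=rim.mean(0); y=(rim[0]+rim[3]-rim[1]-rim[2]);y/=np.linalg.norm(y); print("tote y ang",np.degrees(np.arctan2(y[1],y[0])))
for nm,e,s in(("L",((333,28),(308,167)),1),("R",((552,63),(531,202)),-1)):
    for th in np.arange(2.3,3.5,.1):
        z=.085+.05*np.sin(th); d=.093-.05*np.cos(th)
        P=np.array([f(q,z)[:2] for q in e]); mid=P.mean(0)-C; print(nm,th.round(2),"y err",(s*mid@y-d).round(4),"len",np.linalg.norm(P[0]-P[1]).round(3),"lat",(mid@[-y[1],y[0]]).round(4))
# outline of white bars, scene view
cs=cv2.imread("pics/scene0.png"); cv2.imwrite("pics/c2.png",np.hstack([cv2.resize(cs[165:255,250:365],None,fx=4,fy=4,interpolation=2),cv2.resize(cs[190:280,390:470],None,fx=4,fy=4,interpolation=2)]))
E
```

```text
mod [[410.0, 247.60000610351562], [424.79998779296875, 226.39999389648438], [437.70001220703125, 235.39999389648438], [422.8999938964844, 256.6000061035156]] [ 0.427  -0.3425] [np.float64(0.0928), np.float64(0.0541)] [np.float64(-32.4), np.float64(-122.0)]
rim [[0.6381, 0.094], [0.6209, -0.1042], [0.4581, -0.0906], [0.4766, 0.1049]] [0.54844948 0.00102705] [np.float64(0.1619), np.float64(0.199), np.float64(0.1634), np.float64(0.1964)]
fl [0.55584645 0.00750521]
tote y ang 84.81693488793088
L 2.3 y err 0.0066 len 0.17 lat -0.0063
L 2.4 y err 0.0034 len 0.17 lat -0.007
L 2.5 y err 0.0007 len 0.171 lat -0.0079
L 2.6 y err -0.0016 len 0.171 lat -0.0088
L 2.7 y err -0.0035 len 0.172 lat -0.0098
L 2.8 y err -0.0049 len 0.172 lat -0.0108
L 2.9 y err -0.0058 len 0.173 lat -0.0119
L 3.0 y err -0.0062 len 0.173 lat -0.013
L 3.1 y err -0.0061 len 0.174 lat -0.0141
L 3.2 y err -0.0055 len 0.174 lat -0.0152
L 3.3 y err -0.0044 len 0.175 lat -0.0163
L 3.4 y err -0.0028 len 0.175 lat -0.0174
L 3.5 y err -0.0008 len 0.176 lat -0.0185
R 2.3 y err 0.0026 len 0.168 lat -0.0066
R 2.4 y err -0.0007 len 0.168 lat -0.0073
R 2.5 y err -0.0037 len 0.169 lat -0.0082
R 2.6 y err -0.0062 len 0.169 lat -0.0091
R 2.7 y err -0.0083 len 0.17 lat -0.0101
R 2.8 y err -0.0099 len 0.17 lat -0.0112
R 2.9 y err -0.011 len 0.171 lat -0.0122
R 3.0 y err -0.0116 len 0.171 lat -0.0133
R 3.1 y err -0.0117 len 0.172 lat -0.0144
R 3.2 y err -0.0114 len 0.173 lat -0.0156
R 3.3 y err -0.0105 len 0.173 lat -0.0167
R 3.4 y err -0.0091 len 0.174 lat -0.0178
R 3.5 y err -0.0073 len 0.174 lat -0.0188
```

View pics/c2.png

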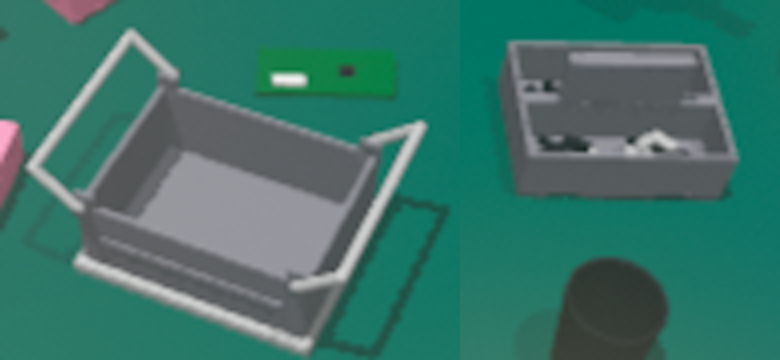

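The scene crop (scale 4, origin (250,165)) shows both bails raised outside. The bar ends are at about (130,35)/(35,165) and (422,127)/(342,278). The caddy's plate lies along its long direction. Next I'll triangulate across the two views.

```bash
python3 - <<'E'
from h import *
T=lambda p:(p[0]/2.9+179.67,p[1]/2.9+154.67)
S=lambda p:(p[0]/4+249.6,p[1]/4+164.6)
K=lambda p:((p[0]-460)/4+389.6,p[1]/4+189.6)
def tri(a,b):
    A=[]
    for n,uv in(("top",a),("scene",b)):
        c=camera_info(n);P=np.array([[c["fx"],0,c["cx"]],[0,c["fy"],c["cy"]],[0,0,1]])@c["world_to_cam"][:3];A.append(P)
    X=cv2.triangulatePoints(A[0],A[1],np.array(a,float).reshape(2,1),np.array(b,float).reshape(2,1));return (X[:3]/X[3]).ravel()
# bars; scene far-left end (130,35) is near robot(low x)
for nm,(a,b),(c,d) in(("L",((333,28),(342,278)),((308,167),(422,127))),("R",((552,63),(35,165)),((531,202),(130,35)))):
    p,q=tri(T(a),S(b)),tri(T(c),S(d)); print(nm,p.round(4),q.round(4),((p+q)/2).round(4),np.linalg.norm(p-q).round(4))
# scene-only rim and strip points
for nm,p,z in(("strip far/near(-y,+x)",(78,262),.01),("strip(+y,+x)",(310,352),.01)):
    print(nm,ray("scene",S(p),z).round(4))
for p in((165,88),(375,150),(320,285),(82,212)): print("rim?",ray("scene",S(p),.08).round(4))
for t in((32,175),(165,145),(189,245),(53,277)): print("cad top",ray("top",T(t),.058).round(4))
for s in((508,42),(705,45),(738,157),(518,155)): print("cad sc",ray("scene",K(s),.058).round(4))
E
```

```text
L [0.6515 0.1262 0.1205] [0.4832 0.1412 0.1161] [0.5674 0.1337 0.1183] 0.1691
R [ 0.6266 -0.1343  0.1209] [ 0.461  -0.1209  0.1152] [ 0.5438 -0.1276  0.118 ] 0.1663
strip far/near(-y,+x) [ 0.6276 -0.1058  0.01  ]
strip(+y,+x) [0.6486 0.104  0.01  ]
rim? [ 0.4785 -0.0842  0.08  ]
rim? [0.4876 0.1058 0.08  ]
rim? [0.6337 0.1056 0.08  ]
rim? [ 0.6278 -0.0949  0.08  ]
cad top [0.4598 0.4782 0.058 ]
cad top [0.5081 0.322  0.058 ]
cad top [0.3889 0.2799 0.058 ]
cad top [0.3393 0.4371 0.058 ]
cad sc [0.3943 0.285  0.058 ]
cad sc [0.3428 0.4425 0.058 ]
cad sc [0.4564 0.4789 0.058 ]
cad sc [0.5118 0.3147 0.058 ]
```

Emit:
drive_tool(
  offset=[
    [0.3,-1,0],
    [0.3,-1,0],
    [0.3,-1,0],
    [0.3,-1,0],
    [0.3,-1,0],
    [0.3,-1,0],
    [0.3,-1,0],
    [0.3,-1,0],
    [0.3,-1,0],
    [0.3,-1,0],
  ],
  turn=[
    [0,0,0],
    [0,0,0],
    [0,0,0],
    [0,0,0],
    [0,0,0],
    [0,0,0],
    [0,0,0],
    [0,0,0],
    [0,0,0],
    [0,0,0],
  ],
  hand=[1,1,1,1,1,1,1,1,1,1],
)

```text
time_s: 1.35
position: [-0.0411, 0.1866, 0.2311]
tool_rot: [[-0.894, 0.448, -0.0], [0.448, 0.894, -0.0], [0.0, -0.0, -1.0]]
ft_force: [-0.3, -0.1, 0.6]
grip_width: 0.0855
gripper_force: 0.0
```

I got the tool axes wrong on that move, so the arm is now close to its base. I'll bring it back outward first.

Emit:
drive_tool(
  offset=[
    [-0.4,0.25,0],
    [-0.6,0.4,0],
    [-0.8,0.6,0],
    [-0.8,0.6,0],
    [-0.8,0.6,0],
    [-0.9,0.65,0],
    [-0.9,0.65,0],
    [-0.9,0.65,0],
    [-0.9,0.65,0],
    [-0.9,0.65,0],
  ],
  turn=[
    [0,0,0],
    [0,0,0],
    [0,0,0],
    [0,0,0],
    [0,0,0],
    [0,0,0],
    [0,0,0],
    [0,0,0],
    [0,0,0],
    [0,0,0.93],
  ],
  hand=[1,1,1,1,1,1,1,1,1,1],
)

```text
time_s: 2.6
position: [0.3457, 0.2504, 0.231]
tool_rot: [[-0.845, 0.534, -0.001], [0.534, 0.845, -0.0], [0.0, -0.0, -1.0]]
ft_force: [-0.9, 0.6, 0.2]
grip_width: 0.0852
gripper_force: 0.0
```

Emit:
drive_tool(
  offset=[
    [-0.84,-1,0],
    [-0.84,-1,0],
    [-0.84,-1,0],
    [-0.84,-1,0],
    [-0.84,-1,0],
    [-0.84,-1,0],
    [-0.84,-1,0],
    [-0.84,-1,0],
    [-0.84,-1,0],
    [-0.84,-1,0],
  ],
  turn=[
    [0,0,0],
    [0,0,0],
    [0,0,0],
    [0,0,0],
    [0,0,0],
    [0,0,0],
    [0,0,0],
    [0,0,0],
    [0,0,0],
    [0,0,0],
  ],
  hand=[1,1,1,1,1,1,1,1,1,1],
)

```text
time_s: 3.85
position: [0.4158, -0.2688, 0.2311]
tool_rot: [[-0.846, 0.532, -0.0], [0.532, 0.846, 0.0], [0.001, 0.0, -1.0]]
ft_force: [0.1, 0.3, 0.2]
grip_width: 0.0854
gripper_force: 0.0
```

Emit:
drive_tool(
  offset=[
    [-0.61,-0.7,0],
    [-0.61,-0.7,0],
    [0,0,0.9],
    [0,0,0.9],
    [0,0,0.9],
    [0,0,0.4],
    [0,0,0],
    [0,0,0],
    [0,0,0],
    [0,0,0],
  ],
  turn=[
    [0,0,0],
    [0,0,0],
    [0,0,0],
    [0,0,0],
    [0,0,0],
    [0,0,0],
    [0,0,0],
    [0,0,0],
    [0,0,0],
    [0,0,0],
  ],
  hand=[1,1,1,1,1,1,1,1,1,1],
)

```text
time_s: 5.1
position: [0.4276, -0.3406, 0.1079]
tool_rot: [[-0.847, 0.532, 0.001], [0.532, 0.847, -0.001], [-0.001, -0.0, -1.0]]
ft_force: [0.1, 0.4, -0.5]
grip_width: 0.0851
gripper_force: 0.0
```

```bash
python3 - <<'E'
from h import *
a=get_image("scene");b=get_image("top")
u=proj("scene",(.427,-.3425,.03)).astype(int);v=proj("top",(.427,-.3425,.03)).astype(int)
f=lambda i,u:cv2.resize(i[u[1]-45:u[1]+45,u[0]-45:u[0]+45],None,fx=4,fy=4,interpolation=2)
cv2.imwrite("pics/c3.png",np.hstack([f(a,u),f(b,v)]))
E
```

```text
(no output)
```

View pics/c3.png

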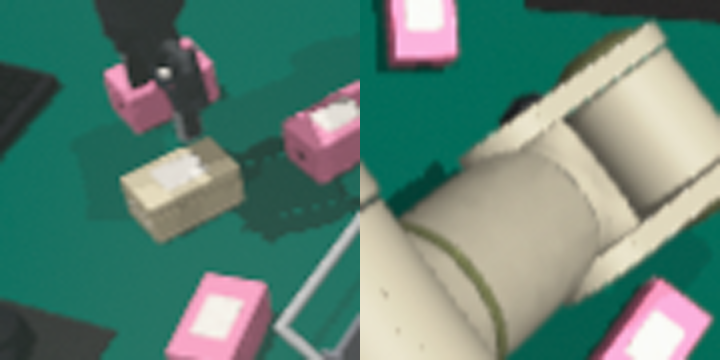

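The crop shows the open gripper over the cream module: the near fingertip is at (190,135) and the module at (182,185). The pink boxes are clear of it. I'll go down and grip.

Emit:
drive_tool(
  offset=[
    [0,0,0.8],
    [0,0,0.8],
    [0,0,0.6],
    [0,0,0.35],
    [0,0,0],
    [0,0,0],
    [0,0,0],
    [0,0,0],
    [0,0,0],
    [0,0,0],
  ],
  turn=[
    [0,0,0],
    [0,0,0],
    [0,0,0],
    [0,0,0],
    [0,0,0],
    [0,0,0],
    [0,0,0],
    [0,0,0],
    [0,0,0],
    [0,0,0],
  ],
  hand=[1,1,1,1,1,0.6,0.4,0.4,0.4,0.4],
  newtons=40,
)

```text
time_s: 6.45
position: [0.4279, -0.341, 0.0064]
tool_rot: [[-0.847, 0.532, 0.001], [0.532, 0.847, -0.002], [-0.002, -0.001, -1.0]]
ft_force: [-1.1, -1.1, 7.0]
grip_width: 0.0557
gripper_force: 43.5
```

Emit:
drive_tool(
  offset=[
    [0,0,-0.4],
    [0,0,-0.9],
    [0,0,-0.9],
    [0,0,-0.9],
    [0,0,-0.9],
    [0.1,0.5,-0.25],
    [0.21,1,0],
    [0.21,1,0],
    [0.21,1,0],
    [0.21,1,0],
  ],
  turn=[
    [0,0,0],
    [0,0,0],
    [0,0,0],
    [0,0,0],
    [0,0,0],
    [0,0,0],
    [0,0,0],
    [0,0,0],
    [0,0,0],
    [0,0,0],
  ],
  hand=[0.4,0.4,0.4,0.4,0.4,0.4,0.4,0.4,0.4,0.4],
)

```text
time_s: 7.7
position: [0.4913, -0.1654, 0.1747]
tool_rot: [[-0.847, 0.532, -0.001], [0.532, 0.847, 0.001], [0.002, 0.0, -1.0]]
ft_force: [0.4, 0.1, -2.0]
grip_width: 0.0557
gripper_force: 43.0
```

Emit:
drive_tool(
  offset=[
    [0.18,0.85,0],
    [0.18,0.85,0],
    [0.18,0.85,0],
    [0.18,0.85,0],
    [0.18,0.85,0],
    [0,0,0],
    [0,0,0],
    [0,0,0],
    [0,0,0],
    [0,0,0],
  ],
  turn=[
    [0,0,0],
    [0,0,0],
    [0,0,0],
    [0,0,0],
    [0,0,-0.9],
    [0,0,-0.9],
    [0,0,-0.9],
    [0,0,-0.9],
    [0,0,-0.9],
    [0,0,0],
  ],
  hand=[0.4,0.4,0.4,0.4,0.4,0.4,0.4,0.4,0.4,0.4],
)

```text
time_s: 8.95
position: [0.5507, -0.0039, 0.1747]
tool_rot: [[-0.996, 0.09, -0.002], [0.09, 0.996, 0.001], [0.002, 0.0, -1.0]]
ft_force: [-0.4, 0.4, -1.0]
grip_width: 0.0556
gripper_force: 43.0
```

Emit:
drive_tool(
  offset=[
    [-0.1,0.2,0.7],
    [0,0,0.8],
    [0,0,0.8],
    [0,0,0.8],
    [0,0,0.5],
    [0,0,0.25],
    [0,0,0.15],
    [0,0,0.06],
    [0,0,0],
    [0,0,0],
  ],
  turn=[
    [0,0,0],
    [0,0,0],
    [0,0,0],
    [0,0,0],
    [0,0,0],
    [0,0,0],
    [0,0,0],
    [0,0,0],
    [0,0,0],
    [0,0,0],
  ],
  hand=[0.4,0.4,0.4,0.4,0.4,0.4,0.4,0.4,0.4,0.4],
)

```text
time_s: 10.2
position: [0.5564, 0.0026, 0.0134]
tool_rot: [[-0.996, 0.09, 0.001], [0.09, 0.996, -0.0], [-0.001, -0.0, -1.0]]
ft_force: [-0.1, 0.3, -1.3]
grip_width: 0.0554
gripper_force: 43.1
```

Emit:
drive_tool(
  offset=[
    [0,0,0.05],
    [0,0,0],
    [0,0,0],
    [0,0,0],
    [0,0,0],
    [0,0,-0.3],
    [0,0,-0.9],
    [0,0,-0.9],
    [0,0,-0.9],
    [0,0,-0.9],
  ],
  turn=[
    [0,0,0],
    [0,0,0],
    [0,0,0],
    [0,0,0],
    [0,0,0],
    [0,0,0],
    [0,0,0],
    [0,0,0],
    [0,0,0],
    [0,0,0],
  ],
  hand=[0.4,0.4,0.6,0.8,0.8,0.8,0.8,0.8,0.8,0.8],
)

```text
time_s: 11.45
position: [0.556, 0.0027, 0.169]
tool_rot: [[-0.996, 0.09, 0.001], [0.09, 0.996, -0.0], [-0.001, -0.0, -1.0]]
ft_force: [0.9, -0.1, -0.2]
grip_width: 0.0682
gripper_force: 0.0
```

Emit:
drive_tool(
  offset=[
    [0,0.8,0],
    [0,0.9,0],
    [0,0.9,0],
    [0,0.7,0],
    [0,0,0.6],
    [0,0,0.6],
    [0,0,0.55],
    [0,0,0],
    [0,0,0],
    [0,0,0],
  ],
  turn=[
    [0,0,0],
    [0,0,0],
    [0,0,0],
    [0,0,0],
    [0,0,0],
    [0,0,0],
    [0,0,0],
    [0,0,0],
    [0,0,0],
    [0,0,0],
  ],
  hand=[0.4,0.4,0.4,0.4,0.4,0.4,0.4,0.4,0.3,0.2],
  newtons=20,
)

```text
time_s: 12.7
position: [0.5685, 0.1341, 0.0981]
tool_rot: [[-0.996, 0.09, 0.002], [0.09, 0.996, 0.0], [-0.002, 0.0, -1.0]]
ft_force: [-0.5, 0.2, 0.1]
grip_width: 0.0168
gripper_force: 0.0
```

Emit:
drive_tool(
  offset=[
    [0,0,0],
    [0,0,0],
    [0,0,0],
    [0,0,0],
    [0,0,0],
    [0,0,0],
    [0,0,0],
    [0,0,0],
    [0,0,0],
    [0,0,0],
  ],
  turn=[
    [0,0,0],
    [0,0,0],
    [0,0,0],
    [0,0,0],
    [0,0,0],
    [0,0,0],
    [0,0,0],
    [0,0,0],
    [0,0,0],
    [0,0,0],
  ],
  hand=[0.1,0.05,0.05,0.05,0.05,0.05,0.05,0.05,0.05,0.05],
)

```text
time_s: 13.95
position: [0.5684, 0.1346, 0.0974]
tool_rot: [[-0.996, 0.09, 0.001], [0.09, 0.996, 0.001], [-0.001, 0.001, -1.0]]
ft_force: [0.9, 4.6, 5.0]
grip_width: 0.0084
gripper_force: 19.7
```

Emit:
drive_tool(
  offset=[
    [0,-0.25,-0.22],
    [0,-0.305,-0.145],
    [0,-0.33,-0.06],
    [0,-0.335,0.03],
    [0,-0.315,0.12],
    [0,-0.27,0.2],
    [0,-0.21,0.265],
    [0,-0.13,0.31],
    [0,-0.04,0.32],
    [0,0,0],
  ],
  turn=[
    [0,0,0],
    [0,0,0],
    [0,0,0],
    [0,0,0],
    [0,0,0],
    [0,0,0],
    [0,0,0],
    [0,0,0],
    [0,0,0],
    [0,0,0],
  ],
  hand=[0.05,0.05,0.05,0.05,0.05,0.05,0.05,0.05,0.05,0.05],
)

```text
time_s: 15.2
position: [0.5603, 0.0473, 0.0633]
tool_rot: [[-0.996, 0.09, 0.0], [0.09, 0.996, 0.0], [-0.0, 0.0, -1.0]]
ft_force: [3.6, 4.0, -1.8]
grip_width: 0.0078
gripper_force: 20.6
```

```bash
python3 - <<'E'
from h import *
a=get_image("scene"); print(observe()["time_s"])
cv2.imwrite("pics/c4.png",cv2.resize(a[130:270,210:410],None,fx=3.5,fy=3.5,interpolation=2))
E
```

```text
15.25
```

View pics/c4.png

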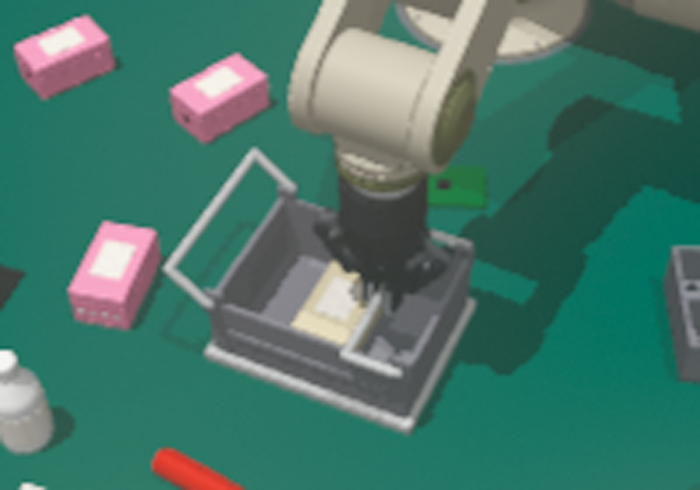

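The crop shows the left bail down across the mouth (its bar end is at (345,355)) and the module flat inside. The right bail is still out, at (165,268)-(255,152). I'll release this bar and go to the right one.

Emit:
drive_tool(
  offset=[
    [0,0,0],
    [0,0,0],
    [0,0,-0.6],
    [0,0,-0.8],
    [0,0,-0.9],
    [0,-0.9,-0.2],
    [0,-0.95,0],
    [0,-0.95,0],
    [0,-0.95,0],
    [0,-0.65,0],
  ],
  turn=[
    [0,0,0],
    [0,0,0],
    [0,0,0],
    [0,0,0],
    [0,0,0],
    [0,0,0],
    [0,0,0],
    [0,0,0],
    [0,0,0],
    [0,0,0],
  ],
  hand=[0.2,0.3,0.3,0.3,0.4,0.4,0.4,0.4,0.4,0.4],
)

```text
time_s: 16.5
position: [0.5437, -0.13, 0.1638]
tool_rot: [[-0.996, 0.091, -0.001], [0.091, 0.996, -0.0], [0.001, -0.0, -1.0]]
ft_force: [0.0, 0.0, -0.7]
grip_width: 0.0344
gripper_force: 0.0
```

```bash
python3 - <<'E'
from h import *
a=get_image("scene");b=get_image("top")
cv2.imwrite("pics/c5.png",np.hstack([cv2.resize(a[150:260,240:360],None,fx=3.3,fy=3.3,interpolation=2),cv2.resize(b[150:260,270:390],None,fx=3.3,fy=3.3,interpolation=2)]))
C=np.array([.5555,.0037]);t=np.radians(84.8);y=np.array([np.cos(t),np.sin(t)]);x=np.array([y[1],-y[0]])
for th in(0,.1,.2,.4):
  for s in(.082,-.082):
    p=[*(C+x*s+y*(.093-.05*np.cos(th))),.085+.05*np.sin(th)]; print(th,s,((proj("scene",p)-[240,150])*3.3).round(1),((proj("top",p)-[270,150])*3.3+[396,0]).round(1))
E
```

```text
0 0.082 [225.1 267. ] [559.  72.]
0 -0.082 [294.8 149.1] [533.3 221.8]
0.1 0.082 [225.3 263.8] [558.7  70.7]
0.1 -0.082 [295.1 145.8] [533. 221.]
0.2 0.082 [225.9 260.8] [558.   69.3]
0.2 -0.082 [295.9 142.7] [532.2 220.1]
0.4 0.082 [228.7 255.5] [555.2  66.4]
0.4 -0.082 [298.9 137.1] [529.1 218.1]
```

View pics/c5.png

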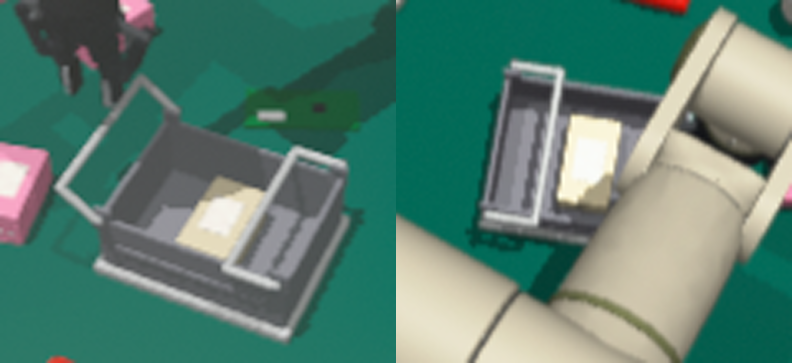

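The left bar corners are at (226,268) and (296,151), which matches the angle-0 prediction, so that bail is fully in. The right bail is unchanged, and the gripper is above it.

Emit:
drive_tool(
  offset=[
    [0,0.09,0.55],
    [0,0,0.6],
    [0,0,0.5],
    [0,0,0],
    [0,0,0],
    [0,0,0],
    [0,0,0],
    [0,0,0],
    [0,0,0],
    [0,0,0],
  ],
  turn=[
    [0,0,0],
    [0,0,0],
    [0,0,0],
    [0,0,0],
    [0,0,0],
    [0,0,0],
    [0,0,0],
    [0,0,0],
    [0,0,0],
    [0,0,0],
  ],
  hand=[0.4,0.4,0.4,0.4,0.3,0.2,0.1,0.05,0.05,0.05],
)

```text
time_s: 17.85
position: [0.545, -0.126, 0.0994]
tool_rot: [[-0.996, 0.09, 0.002], [0.09, 0.996, -0.003], [-0.002, -0.003, -1.0]]
ft_force: [-2.4, -6.0, 4.0]
grip_width: 0.0078
gripper_force: 19.5
```

Emit:
drive_tool(
  offset=[
    [0,0,0],
    [0,0.25,-0.22],
    [0,0.305,-0.145],
    [0,0.33,-0.06],
    [0,0.335,0.03],
    [0,0.315,0.12],
    [0,0.27,0.2],
    [0,0.21,0.265],
    [0,0.13,0.31],
    [0,0.04,0.32],
  ],
  turn=[
    [0,0,0],
    [0,0,0],
    [0,0,0],
    [0,0,0],
    [0,0,0],
    [0,0,0],
    [0,0,0],
    [0,0,0],
    [0,0,0],
    [0,0,0],
  ],
  hand=[0.05,0.05,0.05,0.05,0.05,0.05,0.05,0.05,0.05,0.05],
)

```text
time_s: 19.1
position: [0.5529, -0.0382, 0.065]
tool_rot: [[-0.996, 0.089, 0.001], [0.089, 0.996, -0.002], [-0.001, -0.002, -1.0]]
ft_force: [-4.9, -10.1, 33.6]
grip_width: 0.0081
gripper_force: 23.4
```

Emit:
drive_tool(
  offset=[
    [0,0,-0.05],
    [0,0,0],
    [0,0,0],
    [0,0,-0.6],
    [0,0,-0.9],
    [0,0,-0.9],
    [0,0,-0.9],
    [0,0.8,0],
    [0,1,0],
    [0,1,0],
  ],
  turn=[
    [0,0,0],
    [0,0,0],
    [0,0,0],
    [0,0,0],
    [0,0,0],
    [0,0,0],
    [0,0,0],
    [0,0,0],
    [0,0,0],
    [0,0,0],
  ],
  hand=[0.2,0.3,0.3,0.3,0.4,0.4,0.4,0.4,0.4,0.4],
)

```text
time_s: 20.35
position: [0.5624, 0.0752, 0.1993]
tool_rot: [[-0.996, 0.09, -0.0], [0.09, 0.996, 0.0], [0.0, 0.0, -1.0]]
ft_force: [-0.2, -0.2, 0.5]
grip_width: 0.0345
gripper_force: 0.0
```

```bash
python3 - <<'E'
from h import *
s=observe();print(s["q"].round(1),s["position"].round(4),s["tool_rot"].round(3).tolist())
E
```

```text
[ -4.3  24.9  74.7   0.   80.4 -89.2] [0.5624 0.0752 0.1993] [[-0.996, 0.09, -0.0], [0.09, 0.996, 0.0], [0.0, 0.0, -1.0]]
```

Emit:
drive_tool(
  offset=[
    [0.51,0.89,0],
    [0.51,0.89,0],
    [0.51,0.89,0],
    [0.51,0.89,0],
    [0.51,0.89,0],
    [0.51,0.89,0],
    [0.51,0.89,0],
    [0.51,0.89,0],
    [0,0,0],
    [0,0,0],
  ],
  turn=[
    [0,0,0],
    [0,0,0],
    [0,0,0],
    [0,0,0],
    [0,0,0],
    [0,0,0],
    [0,0,0],
    [0,0,0.2],
    [0,0,1],
    [0,0,1],
  ],
  hand=[0.4,0.4,0.4,0.4,0.4,0.4,0.4,0.4,0.4,0.4],
)

```text
time_s: 21.6
position: [0.425, 0.3727, 0.1991]
tool_rot: [[-0.948, 0.317, -0.001], [0.317, 0.948, -0.0], [0.001, -0.0, -1.0]]
ft_force: [-0.2, -0.4, -0.2]
grip_width: 0.0341
gripper_force: 0.0
```

Emit:
drive_tool(
  offset=[
    [0,0,0],
    [0,0,0],
    [0,0,0],
    [0,0,0],
    [0,0,0],
    [0,0,0],
    [0,0,0],
    [0,0,0],
    [0,0,0],
    [0,0,0],
  ],
  turn=[
    [0,0,1],
    [0,0,1],
    [0,0,1],
    [0,0,1],
    [0,0,1],
    [0,0,1],
    [0,0,1],
    [0,0,1],
    [0,0,1],
    [0,0,0],
  ],
  hand=[0.4,0.4,0.4,0.4,0.4,0.4,0.4,0.4,0.4,0.4],
)

```text
time_s: 22.85
position: [0.4254, 0.3722, 0.1992]
tool_rot: [[-0.304, 0.953, -0.0], [0.953, 0.304, -0.0], [0.0, -0.0, -1.0]]
ft_force: [-0.0, 0.4, -0.4]
grip_width: 0.0341
gripper_force: 0.0
```

```bash
python3 - <<'E'
from h import *
a=get_image("scene")
C=np.array([.5555,.0037]);t=np.radians(84.8);y=np.array([np.cos(t),np.sin(t)]);x=np.array([y[1],-y[0]])
l=cv2.resize(a[150:260,240:360],None,fx=3.3,fy=3.3,interpolation=2); r=cv2.resize(a[170:280,370:490],None,fx=3.3,fy=3.3,interpolation=2)
cv2.imwrite("pics/c6.png",np.hstack([l,r]))
for sy in(1,-1):
  for s in(.082,-.082): print(sy,s,((proj("scene",[*(C+x*s+y*.043*sy),.085])-[240,150])*3.3).round())
c=np.array([.425,.380]);t=np.radians(107.8);y=np.array([np.cos(t),np.sin(t)]);x=np.array([y[1],-y[0]])
for s in(.05,-.05):print("plate top end",((proj("scene",[*(c+y*s),.108])-[370,170])*3.3+[396,0]).round())
p=observe()["position"]; print(p,((proj("scene",p)-[370,170])*3.3+[396,0]).round())
E
```

```text
1 0.082 [225. 267.]
1 -0.082 [295. 149.]
-1 0.082 [143. 237.]
-1 -0.082 [218. 124.]
plate top end [654. 112.]
plate top end [549. 110.]
[0.42543694 0.37224452 0.19924451] [616.  42.]
```

View pics/c6.png

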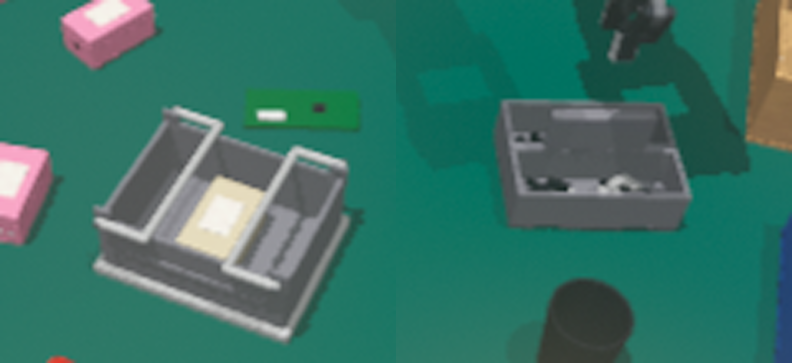

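Both bails are fully in: the right bar runs (148,235)-(218,125), as predicted. The caddy's plate top shows at (552..641,113), matching the predicted line. I'll grip the plate.

Emit:
drive_tool(
  offset=[
    [0.18,0.05,0],
    [0,0,0.8],
    [0,0,0.9],
    [0,0,0.8],
    [0,0,0.5],
    [0,0,0.33],
    [0,0,0],
    [0,0,0],
    [0,0,0],
    [0,0,0],
  ],
  turn=[
    [0,0,0],
    [0,0,0],
    [0,0,0],
    [0,0,0],
    [0,0,0],
    [0,0,0],
    [0,0,0],
    [0,0,0],
    [0,0,0],
    [0,0,0],
  ],
  hand=[0.4,0.4,0.4,0.4,0.4,0.4,0.4,0.3,0.2,0.1],
  newtons=60,
)

```text
time_s: 24.15
position: [0.4258, 0.38, 0.0669]
tool_rot: [[-0.303, 0.953, 0.002], [0.953, 0.303, 0.001], [0.0, 0.002, -1.0]]
ft_force: [1.4, 0.8, 2.8]
grip_width: 0.0115
gripper_force: 61.2
```

Emit:
drive_tool(
  offset=[
    [0,0,0],
    [0,0,0],
    [0,0,0],
    [0,0,-0.15],
    [0,0,-0.4],
    [0,0,-0.7],
    [0,0,-0.8],
    [0,0,-0.8],
    [0,0,-0.8],
    [0,0,0],
  ],
  turn=[
    [0,0,0],
    [0,0,0],
    [0,0,0],
    [0,0,0],
    [0,0,0],
    [0,0,0],
    [0,0,0],
    [0,0,0],
    [0,0,0],
    [0,0,0],
  ],
  hand=[0.05,0.05,0.05,0.05,0.05,0.05,0.05,0.05,0.05,0.05],
)

```text
time_s: 25.4
position: [0.4256, 0.3799, 0.2134]
tool_rot: [[-0.303, 0.953, 0.002], [0.953, 0.303, 0.001], [0.001, 0.003, -1.0]]
ft_force: [-0.2, 0.3, -6.1]
grip_width: 0.0113
gripper_force: 60.2
```

Emit:
drive_tool(
  offset=[
    [-0.4,0.02,0],
    [-0.8,0.02,0],
    [-1,0.03,0],
    [-1,0.03,0],
    [-1,0.03,0],
    [-1,0.03,0],
    [-1,0.03,0],
    [-1,0.03,0],
    [-1,0.03,0],
    [-0.6,0,0],
  ],
  turn=[
    [0,0,0],
    [0,0,0],
    [0,0,0],
    [0,0,0],
    [0,0,0],
    [0,0,0],
    [0,0,0],
    [0,0,0],
    [0,0,0],
    [0,0,0],
  ],
  hand=[0.05,0.05,0.05,0.05,0.05,0.05,0.05,0.05,0.05,0.05],
)

```text
time_s: 26.65
position: [0.5411, 0.0447, 0.21]
tool_rot: [[-0.301, 0.954, -0.004], [0.954, 0.301, -0.0], [0.001, -0.004, -1.0]]
ft_force: [-0.3, 0.8, -4.7]
grip_width: 0.0114
gripper_force: 60.0
```

Emit:
drive_tool(
  offset=[
    [-0.6,0,0],
    [-0.4,0,0],
    [-0.15,0,0],
    [0,0,0],
    [0,0,0],
    [0,0,0],
    [0,0,0],
    [0,0,0],
    [0,0,0],
    [0,0,0],
  ],
  turn=[
    [0,0,0],
    [0,0,0],
    [0,0,0.4],
    [0,0,0.8],
    [0,0,0.9],
    [0,0,0.8],
    [0,0,0.6],
    [0,0,0.33],
    [0,0,0],
    [0,0,0],
  ],
  hand=[0.05,0.05,0.05,0.05,0.05,0.05,0.05,0.05,0.05,0.05],
)

```text
time_s: 27.9
position: [0.5554, 0.0036, 0.212]
tool_rot: [[0.092, 0.996, -0.0], [0.996, -0.092, 0.0], [0.0, -0.0, -1.0]]
ft_force: [0.6, 0.4, -5.2]
grip_width: 0.0112
gripper_force: 60.1
```

```bash
python3 - <<'E'
from h import *
a=get_image("scene")
s=observe();p=s["position"];print(p,s["ft_force"],np.degrees(np.arctan2(*s["tool_rot"][:2,1][::-1])))
o=np.array([220,110]);cv2.imwrite("pics/c7.png",cv2.resize(a[110:270,220:400],None,fx=3.7,fy=3.7,interpolation=2))
R=s["tool_rot"];x=R[:,1];y=-R[:,0]
for dz in(.058,0):
  for sx,sy in((1,1),(1,-1),(-1,-1),(-1,1)):
    q=[*(p+x*.061*sx+y*.082*sy)[:2],p[2]-.0665+dz];print(dz,sx,sy,((proj("scene",q)-o)*3.7).round())
E
```

```text
[0.55546851 0.00352225 0.21206539] [-0.41747259 -0.04542678 -4.55355275] -5.307860955146322
0.058 1 1 [193. 286.]
0.058 1 -1 [381. 350.]
0.058 -1 -1 [442. 248.]
0.058 -1 1 [263. 192.]
0 1 1 [200. 334.]
0 1 -1 [380. 398.]
0 -1 -1 [439. 297.]
0 -1 1 [267. 241.]
```

View pics/c7.png

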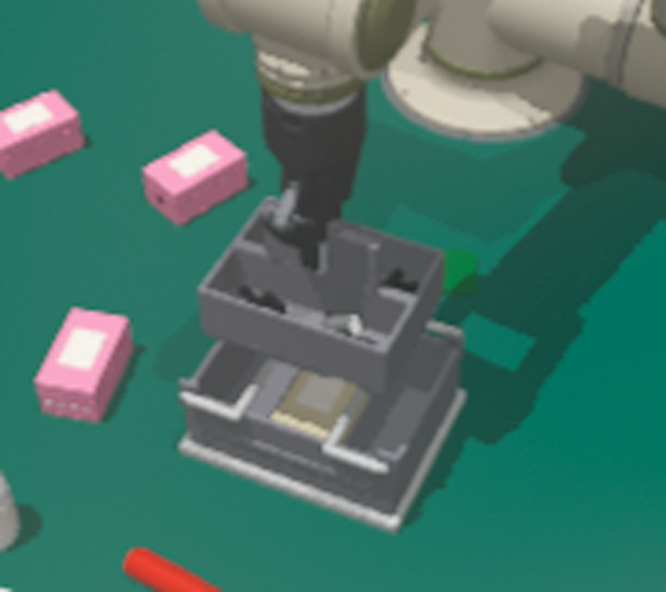

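The crop shows the caddy held level over the tote. Its rim corners are at (201,290), (386,352), (443,250) and (270,198), about 3 mm towards +y of the prediction. I'll correct that and lower it.

Emit:
drive_tool(
  offset=[
    [-0.07,0,0.3],
    [0,0,0.4],
    [0,0,0.3],
    [0,0,0.2],
    [0,0,0.15],
    [0,0,0.1],
    [0,0,0.07],
    [0,0,0.04],
    [0,0,0],
    [0,0,0],
  ],
  turn=[
    [0,0,0],
    [0,0,0],
    [0,0,0],
    [0,0,0],
    [0,0,0],
    [0,0,0],
    [0,0,0],
    [0,0,0],
    [0,0,0],
    [0,0,0],
  ],
  hand=[0.05,0.05,0.05,0.05,0.05,0.05,0.05,0.05,0.05,0.05],
)

```text
time_s: 29.2
position: [0.5553, 0.0007, 0.1499]
tool_rot: [[0.093, 0.996, 0.0], [0.996, -0.093, -0.0], [-0.0, 0.0, -1.0]]
ft_force: [0.2, -0.1, -5.5]
grip_width: 0.0113
gripper_force: 60.0
```

The caddy is below the height where a missed groove would have touched, so both bars are in the grooves. Now the last 1.5 mm.

Emit:
drive_tool(
  offset=[
    [0,0,0.02],
    [0,0,0.02],
    [0,0,0.01],
    [0,0,0],
    [0,0,0],
    [0,0,0],
    [0,0,0],
    [0,0,0],
    [0,0,0],
    [0,0,0],
  ],
  turn=[
    [0,0,0],
    [0,0,0],
    [0,0,0],
    [0,0,0],
    [0,0,0],
    [0,0,0],
    [0,0,0],
    [0,0,0],
    [0,0,0],
    [0,0,0],
  ],
  hand=[0.05,0.05,0.05,0.05,0.05,0.05,0.05,0.05,0.05,0.05],
)

```text
time_s: 30.45
position: [0.5554, 0.0006, 0.1482]
tool_rot: [[0.093, 0.996, 0.001], [0.996, -0.093, -0.0], [-0.0, 0.001, -1.0]]
ft_force: [-1.5, -0.4, 5.4]
grip_width: 0.0113
gripper_force: 61.6
```

Force went from -5.5 to +5.4 N, so the caddy is seated. I'll release it and rise.

Emit:
drive_tool(
  offset=[
    [0,0,0],
    [0,0,0],
    [0,0,0],
    [0,0,0],
    [0,0,0],
    [0,0,-0.3],
    [0,0,-0.7],
    [0,0,-0.8],
    [0,0,-0.8],
    [0,0,-0.5],
  ],
  turn=[
    [0,0,0],
    [0,0,0],
    [0,0,0],
    [0,0,0],
    [0,0,0],
    [0,0,0],
    [0,0,0],
    [0,0,0],
    [0,0,0],
    [0,0,0],
  ],
  hand=[0.15,0.25,0.35,0.4,0.4,0.4,0.4,0.4,0.4,0.4],
)

```text
time_s: 31.7
position: [0.5554, 0.0007, 0.2743]
tool_rot: [[0.093, 0.996, 0.003], [0.996, -0.093, -0.001], [-0.0, 0.003, -1.0]]
ft_force: [0.2, 0.9, -0.3]
grip_width: 0.0341
gripper_force: 0.0
```

```bash
python3 - <<'E'
from h import *
a=get_image("scene")
o=np.array([220,110]);cv2.imwrite("pics/c8.png",cv2.resize(a[110:270,220:400],None,fx=3.7,fy=3.7,interpolation=2))
C=np.array([.5555,.0037]);t=np.radians(84.8);y=np.array([np.cos(t),np.sin(t)]);x=np.array([y[1],-y[0]])
for sx,sy in((1,-1),(1,1),(-1,1),(-1,-1)):
    q=[*(C+x*.061*sx+y*.082*sy),.0815+.058];print(sx,sy,((proj("scene",q)-o)*3.7+1.35).round())
E
```

```text
1 -1 [202. 341.]
1 1 [382. 404.]
-1 1 [440. 303.]
-1 -1 [269. 248.]
```

View pics/c8.png

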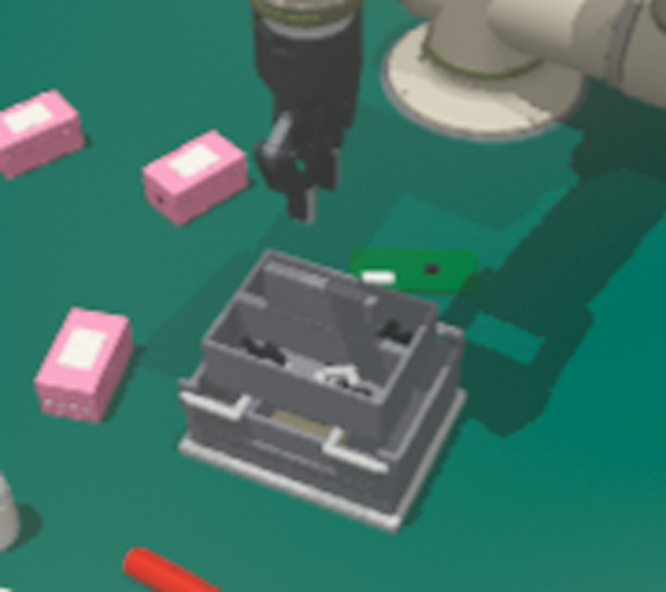

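The caddy sits level and square on the bars. Its rim corners at (204,345), (382,406), (438,305) and (268,252) are all within about 1 px of the prediction in the original image. I'll hand in.

```bash
python3 -c "
from rig import env
print(env.close_job())"
```

```text
the job is handed in; nothing more can be done
None
```

The job is handed in at about 32 s of the 72 s limit: the module lies flat in the tote, both bails are fully in, and the caddy sits level and released on the bars; the hand-in gave back no verdict.

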